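Close up the tray on the sideboard

TASK

Close up the tray unit on the sideboard with the fingertips: push its drawer fully in, and slide its clear cover fully shut by pushing on the finger catch, in either order. Do not pick anything up, and leave the two remotes, the ring dish and the glass cube where they are.

Things in the scene. Friction and masses are not known exactly. Their poses are not given: they have to be found in the camera images.
- unit: Tray unit, fixed: white drawer base 200 (x) x 360 (y) x 55 mm high; on it an aluminium tray 155 x 360 mm, centred at x = +22.5 mm (a bare 45 mm ledge in front), rail tops 106 mm up. A clear fixed pane, top 97 mm up, covers the tray's right half (-y). Origin: centre of its underside, on the sideboard. x: from drawer front to back (away from the robot, turned up to 0.35 rad), y left, z up.
- drawer (a joint): How far the drawer of the base is pulled out, m: 0 = shut, grows as it comes out along the unit's -x, up to 0.10; starts 0.025 to 0.055. Friction about 2.5 N, no spring, hard stop at 0.
- drawer_face (a point): Centre of the drawer's plain, handleless wooden front face, which looks along the unit's -x; moves with the drawer. The front is 360 mm wide, 50 mm high (2.5 to 52.5 mm above the sideboard), 14 mm thick; this point is 27.5 mm up and, with the drawer shut, 114 mm in front of the unit's origin. Axes as the unit's.
- cover (a joint): How far the tray's clear sliding cover is open, m: 0 = shut, grows as it slides right (unit's -y) over the fixed pane, up to 0.165; starts 0.05 to 0.12. Friction about 2 N, no spring, hard stop at 0. Pane with an aluminium strip along its left edge, 144 (x) x 174 (y) x 4 mm, top 102 mm above the sideboard; it cannot be lifted out.
- cover_catch (a point): Centre of the push face of the cover's aluminium finger catch, a wedge 50 mm long along the unit's x near the cover's right edge. The upright face (102 to 120 mm above the sideboard) looks right (-y); behind it the top slopes down leftwards over 35 mm. Moves with the cover; 111 mm up; at unit x = +22.5, y = +4 mm when shut. The cover reaches 4 mm further right. Axes as the unit's.
- tv_remote: Dark grey TV remote, 165 x 42 x 18 mm, lying loose in the tray. Origin: centre of its underside; x along its length.
- ring_dish: Olive ceramic ring dish, 70 mm across, 24 mm high, standing loose in the tray. Origin: centre of its underside.
- ac_remote: Beige air-conditioner remote, 125 x 50 x 20 mm, lying loose on the sideboard to the left or right of the unit. Origin: centre of its underside; x along its length.
- glass_cube: Transparent glass cube, 45 mm, standing loose on the sideboard on the other side of the unit. Origin: centre of its underside.

How it is judged:
By the outcome, as a careful person would: the job done as asked, in the order asked, and still so for the second after the job is handed in, with the robot touching nothing.
It also fails if it takes over 48 s, if anything falls off the work surface, if the arm or the gripper's body presses on something with over 40 N, if the wrist force passes 120 N, or if a joint passes its speed limit or range.

ROBOT

A 6-joint arm with a two-finger parallel gripper is mounted at the origin on the work surface. World frame = base frame: x ahead of the robot, y to its left, z up, the work surface at z = 0. Lengths are in mm, angles in degrees, forces in N, time in s.
With the tool pointing down it reaches from about 350 to 725 mm from the base axis. Payload 4.3 kg.
Tool frame: the origin (TCP) lies between the finger pads; the fingertips stand 8 mm ahead of it and the grasp point (between the pads) lies 11 mm behind it; z points along the fingers, x is the direction in which the jaws open and shut, and the axes are right-handed (so a half turn about z gives the same grasp; the last joint's range is limited). The gripper opens to 85 mm and grips with 20 to 120 N. Pads are 22 mm wide; open, the fingers measure 114 mm over their backs; the gripper's body (76 mm by 85 mm) begins 54 mm behind the grasp point. The pads swing forward as they close: fully open they stand 13 mm farther back than shut.
Start: joints at [-77.538, 21.618, 4.641, 73.018, 0, 83.68], TCP at [185.139, -544.417, 239.329] pointing down, gripper open.
Joint ranges: [-156.06, 156.06], [-48.1, 94.91], [-58.44, 69.94], [-101.28, 121.22], [-78.64, 73.56], [-180, 180]. Speed limits (degrees/s): [147.25, 147.25, 180, 180, 180, 180].

INTERFACE

Orientations are given as [roll, pitch, yaw] about the fixed x, y, z axes, in that order (R = Rz(yaw) Ry(pitch) Rx(roll)).
In Python, from bench import get_state, eyes, bot gives the robot as it stands.
- The arm moves only by the tool jog_arm, never from a script. Its argument "commands" is a list of rows, each a list of 5 numbers: the shift along the tool's x, y, z as a fraction of full scale, then the turn about the tool's z as a fraction of full scale, then the gripper's target within -1 to 1 (fully open at 1, half-way at 0, shut at -1). A call has 1 to 12 rows; each row shifts and turns the pose as measured when the row begins, along the tool's axes as they then stand; what a row does not reach is not made up. Full scale, the value 1, is 4 cm for a shift and 5 degrees for a turn. A row lasts 1/12 s, in which the tool goes at most 41.7 mm and 7.16 degrees, less where a joint would pass 70% of its speed; a pose out of reach is approached as far as the arm can. A call with a number of a shift or a turn outside -1 to 1 is refused whole. A call with a gripper value outside its range is refused whole. The fingers move at their own pace and stop on an object; "squeeze" is the grip in N (left out, the last holds). Time passes only in rows, so rows that do not move let the fingers close. It gives the time, the measured TCP pose, the force and the opening at its end, in the units of the state.
- get_state(): the state, without advancing time (a new reading comes with each control period).
- eyes.get_image(name): name is "scene" or "top" or "wrist"; returns the picture (384x512x3 uint8, red, green, blue); there is no depth.
- eyes.calibration(name): a dict with "fx", "fy", "cx", "cy" (pixels), "rvec" (rotation vector, rad) and "tvec" (3), from world to camera coordinates, as OpenCV has them; the wrist camera has in their place "hand_eye" (4x4, takes a point from camera to tool coordinates, whose origin is the TCP and whose axes are the tool frame's). Camera axes: x right, y down, z forward; pixel columns grow to the right and rows downward; lengths in mm; the calibration is good to about 2 mm. The wrist camera is an equidistant fisheye: a pixel r from the principal point sees the ray r / f radians off the axis. A picture is of the moment at which its call begins: read the wrist's pose just before it. calibration takes no time and is no camera call.
- bot.hand_in(): hands the job in, once; it reports no verdict.
The state is a dict: "t": time; "joint_positions": joint angles; "dq": joint speeds; "joint_efforts": joint torques, N m; "tcp_pos": TCP position; "tool_rot": TCP orientation; "contact_force": force on the tool from outside, world axes, zero at the start; "ft_torque": the same for the moment, N m; "opening": finger opening in mm.
Only numpy, scipy, OpenCV 4.12 (cv2) and the standard library are available. Lean on these libraries where they do the work, as an engineer would, in place of code of your own. Each camera call takes 0.05 s, during which the arm holds its last target.

## Working session

There is one attempt and no reset: what is moved stays moved. The work goes in short steps, Python scripts to look and compute and a tool call to move; the robot and the scene stay as the last step left them, time stands still between calls to the robot, and variables do not carry over. Pictures are saved under pics/ and viewed, and the job is handed in when it is done.

Besides the shell and the picture viewer there is one more tool, called after "Call:" in YAML: its name, and indented under it one key for each argument. jog_arm: Moves the arm, as the interface text tells. Shift numbers are shares of 4 cm and turn numbers shares of 5 degrees, none past 1 either way. Its arguments: {"type":"object","properties":{"commands":{"type":"array"},"squeeze":{"type":"number"}},"required":["commands"]}

```bash
mkdir -p pics; ls
python3 - <<'E'
from bench import get_state, eyes, bot
import cv2
print(get_state())
for n in ("scene","top","wrist"):
    im=eyes.get_image(n); cv2.imwrite(f"pics/{n}0.png",cv2.cvtColor(im,cv2.COLOR_RGB2BGR)); print(n,eyes.calibration(n))
E
```

```text
pics
{'t': 0.0, 'joint_positions': array([-7.75375984e+01,  2.16619970e+01,  4.56058711e+00,  7.30177898e+01,
       -1.78503482e-03,  8.36813521e+01]), 'dq': array([ 0.00468519,  0.05649343, -0.08970216, -0.0387318 , -0.07614495,
        0.03341102]), 'joint_efforts': array([ 8.06375374e-04, -4.63607705e+01,  2.69873929e+01,  2.07694550e-02,
        3.61880075e-05,  1.11008512e-05]), 'tcp_pos': array([ 184.98732702, -543.73794638,  238.34400681]), 'tool_rot': array([-1.79988655e+02,  1.18672013e-01, -7.12189368e+01]), 'contact_force': array([-0.19703902,  0.06154126,  0.58345332]), 'ft_torque': array([-0.00524887,  0.01344675,  0.00746951]), 'opening': 85.34344252811452}
scene {'fx': 355.4999070659375, 'fy': 355.4999070659375, 'cx': 250.81596470989362, 'cy': 193.50194731330558, 'rvec': array([ 2.07550548,  1.01350946, -0.44928356]), 'tvec': array([-464.55661142, -198.20817766, 1298.99858046])}
top {'fx': 366.3473682754672, 'fy': 366.3473682754672, 'cx': 253.80730789920867, 'cy': 192.46437039719927, 'rvec': array([ 2.18385847, -2.12567038,  0.15017442]), 'tvec': array([ 84.14609197, 613.09513509, 929.36174795])}
wrist {'fx': 297.3186396354542, 'fy': 297.3186396354542, 'cx': 252.2357291249122, 'cy': 191.51022296342714, 'hand_eye': array([[ 9.99999802e-01,  1.10025808e-04, -6.19379372e-04,
        -7.98515771e-02],
       [ 7.27091906e-05,  9.57772263e-01,  2.87527889e-01,
        -7.34428772e+01],
       [ 6.24859871e-04, -2.87527877e-01,  9.57772065e-01,
        -1.35629814e+02],
       [ 0.00000000e+00,  0.00000000e+00,  0.00000000e+00,
         1.00000000e+00]])}
```

View pics/scene0.png

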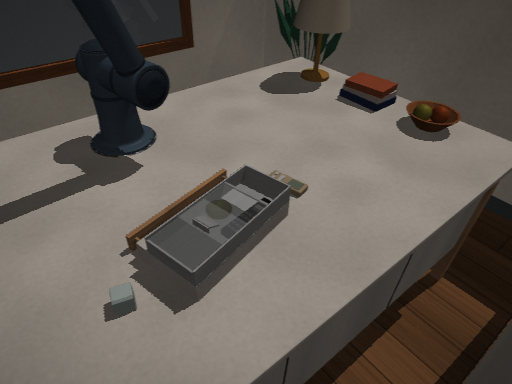

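View pics/top0.png

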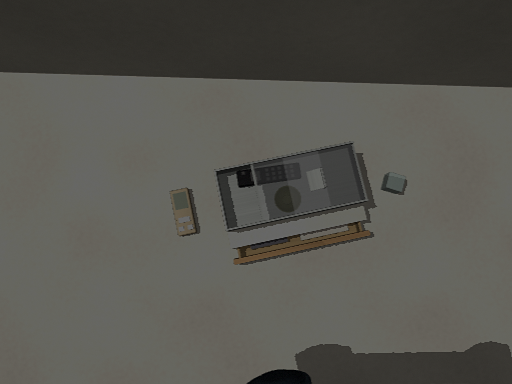

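View pics/wrist0.png

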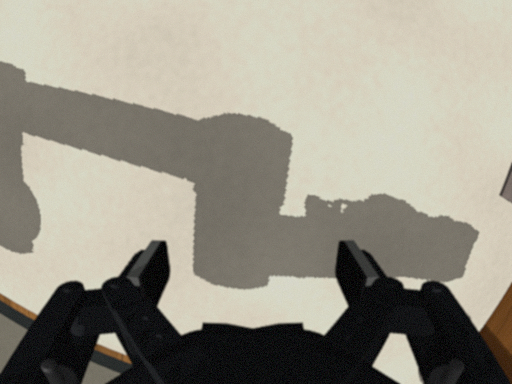

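Run:
```python
import cv2,numpy as np
im=cv2.imread("pics/top0.png")[130:280,160:420]
im=np.clip(im.astype(float)*2.0,0,255).astype(np.uint8)
cv2.imwrite("pics/topc.png",cv2.resize(im,None,fx=3,fy=3,interpolation=cv2.INTER_CUBIC))
im=cv2.imread("pics/scene0.png")[155:325,95:315]
im=np.clip(im.astype(float)*1.6,0,255).astype(np.uint8)
cv2.imwrite("pics/scenec.png",cv2.resize(im,None,fx=3.5,fy=3.5,interpolation=cv2.INTER_CUBIC))
```

```text
(no output)
```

View pics/topc.png

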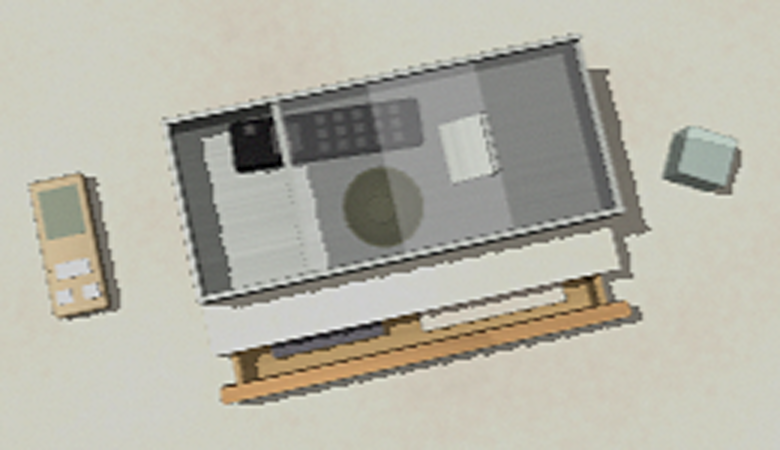

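View pics/scenec.png

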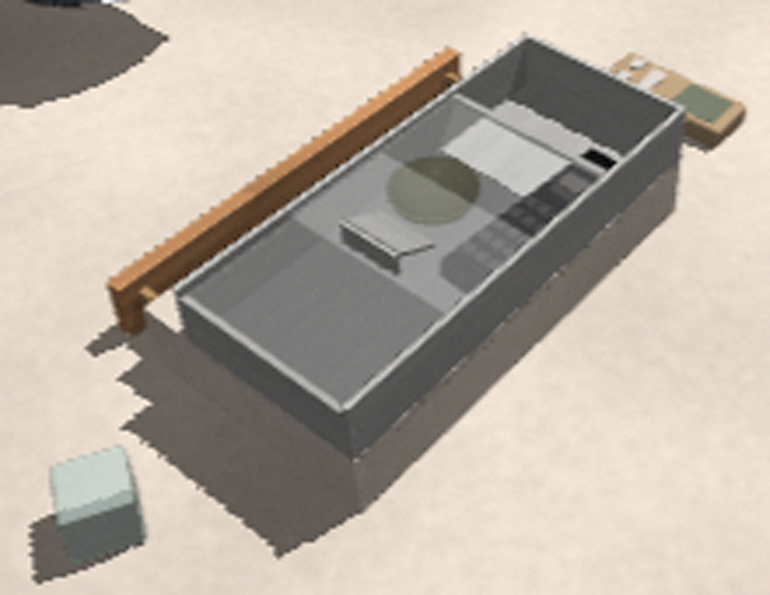

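```bash
cat > h.py <<'E'
import numpy as np,cv2
from bench import eyes,get_state
def ray(n,px,z):
    c=eyes.calibration(n);R=cv2.Rodrigues(c["rvec"])[0];C=-R.T@c["tvec"]
    px=np.atleast_2d(np.array(px,float))
    d=np.c_[(px[:,0]-c["cx"])/c["fx"],(px[:,1]-c["cy"])/c["fy"],np.ones(len(px))]@R
    return C+d*((z-C[2])/d[:,2])[:,None]
E
python3 - <<'E'
from h import *
tc=lambda p:np.array(p,float)/3+[160,130]-0.33
sc=lambda p:np.array(p,float)/3.5+[95,155]-0.36
T=ray("top",tc([(166,121),(577,38),(620,212),(204,300)]),106)
S=ray("scene",sc([(683,110),(345,408),(180,296),(525,38)]),106)
print("rails FL.. top",T.round(1));print("scene BL,BR,FR,FL",S.round(1))
for Q in (T,S): print([np.linalg.norm(Q[i]-Q[(i+1)%4]).round(1) for i in range(4)], Q.mean(0).round(1))
def yaw(q): 
    return [np.degrees(np.arctan2(*( (q[0]-q[1])[[0,1]]*[-1,1]))).round(2),np.degrees(np.arctan2(*((q[3]-q[2])[[0,1]]*[-1,1]))).round(2)]
print(yaw(T),yaw(S[[0,1,2,3]]))
# drawer front top edge front corners z=52.5
D=ray("top",tc([(222,403),(640,320)]),27); 
im=cv2.imread("pics/top0.png");hsv=cv2.cvtColor(im,cv2.COLOR_BGR2HSV)
m=cv2.inRange(hsv,(8,110,60),(20,255,255));m[:225]=0
n,l,s,c=cv2.connectedComponentsWithStats(m);i=1+s[1:,4].argmax()
print(s[i]); b=cv2.boxPoints(cv2.minAreaRect(np.argwhere(l==i)[:,::-1].astype(np.float32)));print(b,ray("top",b,52.5).round(1))
print("catch top", ray("top",tc([(486,113),(498,176)]),120).round(1), "scene",ray("scene",sc([(341,222),(400,255)]),120).round(1),ray("scene",sc([(341,235),(400,270)]),102).round(1))
print("cube top z45",ray("top",tc([(690,125),(740,155),(668,180),(720,192)]),22).round(0))
print("ac",ray("top",tc([(30,182),(83,172),(57,317),(107,310)]),15).round(0))
E
```

```text
rails FL.. top [[ 655.5  198.9  106. ]
 [ 736.  -143.   106. ]
 [ 589.9 -177.   106. ]
 [ 508.8  162.1  106. ]]
scene BL,BR,FR,FL [[ 658.4  199.4  106. ]
 [ 741.4 -146.7  106. ]
 [ 603.3 -183.2  106. ]
 [ 513.1  161.2  106. ]]
[np.float64(351.2), np.float64(150.0), np.float64(348.7), np.float64(151.3)] [622.5  10.2 106. ]
[np.float64(356.0), np.float64(142.9), np.float64(356.0), np.float64(150.2)] [629.    7.7 106. ]
[np.float64(13.25), np.float64(13.45)] [np.float64(13.49), np.float64(14.68)]
[234 225 136  39 887]
[[231.42584 251.06503]
 [366.60767 221.90817]
 [369.39203 234.81744]
 [234.2102  263.9743 ]] [[ 456.2  154.    52.5]
 [ 540.  -193.7   52.5]
 [ 506.9 -200.4   52.5]
 [ 423.9  145.7   52.5]]
catch top [[666.7 -63.9 120. ]
 [614.9 -73.8 120. ]] scene [[620.2 -74.5 120. ]
 [669.1 -60.4 120. ]] [[614.  -72.5 102. ]
 [665.1 -59.  102. ]]
cube top z45 [[ 681. -268.   22.]
 [ 655. -313.   22.]
 [ 630. -247.   22.]
 [ 621. -294.   22.]]
ac [[614. 329.  15.]
 [624. 282.  15.]
 [493. 298.  15.]
 [500. 254.  15.]]
```

Call:
jog_arm:
  commands:
    - [0, 0, 0, 0.55, -1]
    - [0, 0, 0, 0.55, -1]
    - [-0.6, -0.5, 0, 0, -1]
    - [-0.6, -0.5, 0, 0, -1]
    - [-0.6, -0.5, 0, 0, -1]
    - [-0.6, -0.5, 0, 0, -1]
    - [-0.6, -0.5, 0, 0, -1]
    - [-0.6, -0.5, 0, 0, -1]
    - [-0.6, -0.5, 0, 0, -1]
  squeeze: 20

```text
t: 0.9
tcp_pos: [283.8, -345.2, 234.0]
tool_rot: [179.9, 0.3, -77.6]
contact_force: [-0.0, 0.4, -0.2]
opening: -0.2
```

Call:
jog_arm:
  commands:
    - [-0.6, -0.5, 0, -0.1, -1]
    - [-0.6, -0.5, 0, 0, -1]
    - [-0.6, -0.5, 0, 0, -1]
    - [-0.6, -0.5, 0, 0, -1]
    - [-0.6, -0.5, 0, 0, -1]
    - [-0.6, -0.5, 0, 0, -1]
    - [-0.6, -0.5, 0, 0, -1]
    - [-0.6, -0.5, 0, 0, -1]
    - [-0.6, -0.5, 0, 0, -1]
    - [-0.6, -0.5, 0, 0, -1]
    - [-0.3, -0.2, 0, 0, -1]
    - [0, 0, 0, 0, -1]

```text
t: 1.9
tcp_pos: [434.6, -31.6, 233.6]
tool_rot: [179.9, 0.6, -76.8]
contact_force: [1.0, -0.4, -0.5]
opening: -0.1
```

Run:
```python
from h import *
s=get_state();print(s["tcp_pos"],s["tool_rot"])
cv2.imwrite("pics/w1.png",eyes.get_image("wrist")[:,:,::-1])
```

```text
[434.55925873 -31.62951592 233.57698911] [179.89070175   0.5826547  -76.84416549]
```

View pics/w1.png

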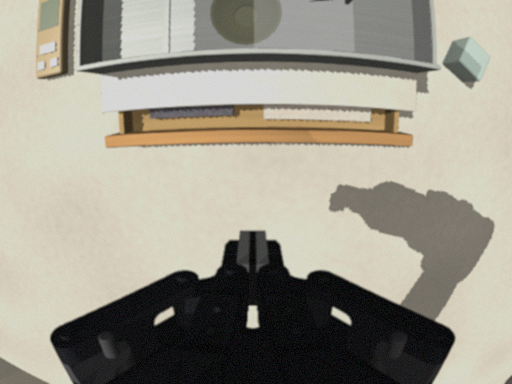

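```bash
cat >> h.py <<'E'
from scipy.spatial.transform import Rotation as Ro
def wray(px,z,pos,rot):
    c=eyes.calibration("wrist");px=np.atleast_2d(np.array(px,float))
    u=(px-[c["cx"],c["cy"]])/c["fx"];th=np.linalg.norm(u,axis=1)
    d=np.c_[u/th[:,None]*np.sin(th)[:,None],np.cos(th)]
    H=c["hand_eye"];R=Ro.from_euler("xyz",rot,degrees=True).as_matrix()
    d=d@(R@H[:3,:3]).T;C=R@H[:3,3]+pos
    return C+d*((z-C[2])/d[:,2])[:,None]
E
python3 - <<'E'
from h import *
p=np.array([434.56,-31.63,233.58]);r=[179.89,.58,-76.84]
print("face top back z52.5",wray([(107,137),(252,130),(411,134)],52.5,p,r).round(1))
print("face front top?",wray([(107,146),(252,143),(411,146)],52.5,p,r).round(1))
print("rail outer",wray([(80,70),(437,69)],106,p,r).round(1))
print("base front top",wray([(102,110),(252,107),(415,109)],55,p,r).round(1))
E
```

```text
face top back z52.5 [[ 438.1  144.7   52.5]
 [ 479.   -18.8   52.5]
 [ 523.5 -198.7   52.5]]
face front top? [[ 427.6  143.2   52.5]
 [ 465.3  -22.    52.5]
 [ 510.  -203.3   52.5]]
rail outer [[ 510.7  161.   106. ]
 [ 593.2 -179.8  106. ]]
base front top [[ 468.6  155.    55. ]
 [ 502.9  -13.2   55. ]
 [ 552.9 -193.7   55. ]]
```

Call:
jog_arm:
  commands:
    - [0, 0, 0.8, 0, -1]
    - [0, 0, 0.8, 0, -1]
    - [0, 0, 0.8, 0, -1]
    - [0, 0, 0.8, 0, -1]
    - [0, 0, 0.8, 0, -1]
    - [0, 0, 0.6, 0, -1]
    - [0, 0, 0, 0, -1]

```text
t: 2.53
tcp_pos: [434.9, -38.5, 45.8]
tool_rot: [-179.8, 0.1, -77.3]
contact_force: [-0.6, 0.2, -0.2]
opening: -0.0
```

Call:
jog_arm:
  commands:
    - [0, 0, 0.25, 0, -1]
    - [0, -0.25, 0, 0, -1]
    - [0, -0.25, 0, 0, -1]
    - [0, -0.2, 0, 0, -1]
    - [0, -0.2, 0, 0, -1]

```text
t: 2.95
tcp_pos: [468.0, -33.4, 37.5]
tool_rot: [179.8, 0.2, -77.6]
contact_force: [-3.3, -0.1, -1.8]
opening: 0.0
```

Call:
jog_arm:
  commands:
    - [0, -0.15, 0, -0.1, -1]
    - [0, -0.15, 0, 0, -1]
    - [0, -0.12, 0, 0, -1]
    - [0, -0.12, 0, 0, -1]

```text
t: 3.28
tcp_pos: [484.6, -29.7, 38.1]
tool_rot: [178.9, -0.0, -77.1]
contact_force: [-21.9, -7.3, 19.2]
opening: -0.1
```

Call:
jog_arm:
  commands:
    - [0, -0.12, 0, 0, -1]
    - [0, -0.12, 0, 0, -1]

```text
t: 3.45
tcp_pos: [484.3, -29.7, 38.0]
tool_rot: [177.6, -0.3, -77.1]
contact_force: [-15.8, -5.4, 15.4]
opening: -0.2
```

Run:
```python
from h import *
s=get_state();print(s["tcp_pos"],s["tool_rot"],s["contact_force"])
im=eyes.get_image("scene")[155:325,95:315,::-1]
im=np.clip(im.astype(float)*1.6,0,255).astype(np.uint8)
cv2.imwrite("pics/s2.png",cv2.resize(im,None,fx=3.5,fy=3.5,interpolation=cv2.INTER_CUBIC))
```

```text
[484.27578309 -29.6724527   37.99451864] [177.63989848  -0.26905906 -77.11357511] [-15.76208027  -5.43083356  15.43549575]
```

View pics/s2.png

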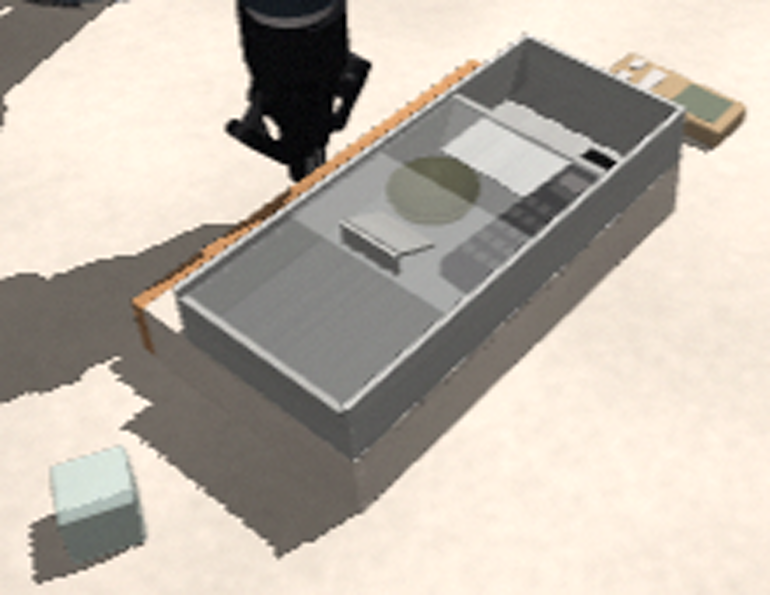

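Call:
jog_arm:
  commands:
    - [0, 0.2, 0, 0, -1]
    - [0, 0.4, 0, 0, -1]
    - [0, 0, -0.8, 0, -1]
    - [0, 0, -0.8, 0, -1]
    - [0, 0, -0.8, 0, -1]
    - [0, 0, -0.8, 0, -1]
    - [0, 0, -0.5, 0, -1]
    - [0, 0, 0, 0, -1]

```text
t: 4.17
tcp_pos: [470.5, -31.5, 196.5]
tool_rot: [178.3, -0.3, -77.0]
contact_force: [1.0, 0.2, -0.0]
opening: -0.1
```

Run:
```python
from h import *
s=get_state();print(s["tcp_pos"],s["tool_rot"],s["contact_force"])
cv2.imwrite("pics/w3.png",eyes.get_image("wrist")[:,:,::-1])
```

```text
[470.50832388 -31.49703114 196.54689861] [178.25637704  -0.31509141 -77.00341985] [ 1.03890009  0.18456759 -0.0109323 ]
```

View pics/w3.png

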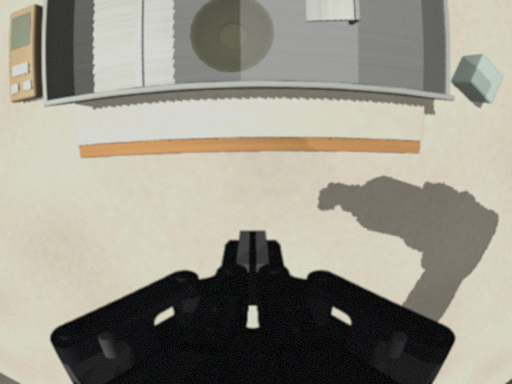

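Run:
```python
from h import *
p=np.array([470.51,-31.5,196.55]);r=[178.26,-.32,-77.0]
print("catch corner z120/102",wray([(356,20)],120,p,r).round(1),wray([(356,22)],102,p,r).round(1))
print("rail",wray([(45,104),(452,97)],106,p,r).round(1))
print("face front top",wray([(81,158),(419,152)],52.5,p,r).round(1),"base top front",wray([(79,147),(420,141)],55,p,r).round(1))
```

```text
catch corner z120/102 [[621.2 -73.5 120. ]] [[626.  -79.1 102. ]]
rail [[ 511.6  164.6  106. ]
 [ 596.7 -181.3  106. ]]
face front top [[ 451.9  150.9   52.5]
 [ 538.4 -197.8   52.5]] base top front [[ 464.1  153.    55. ]
 [ 549.9 -193.2   55. ]]
```

Call:
jog_arm:
  commands:
    - [0.35, -0.5, 0, 0, -1]
    - [0.35, -0.5, 0, 0, -1]
    - [0.35, -0.5, 0, 0, -1]
    - [0.35, -0.5, 0, 0, -1]
    - [0.35, -0.5, 0, 0, -1]
    - [0.35, -0.5, 0, 0, -1]
    - [0.35, -0.5, 0, 0, -1]
    - [0, 0, 0, 0, -1]

```text
t: 4.88
tcp_pos: [636.8, -95.6, 184.3]
tool_rot: [178.5, -0.2, -76.8]
contact_force: [0.8, -0.9, -1.8]
opening: 0.3
```

Run:
```python
from h import *
s=get_state();print(s["tcp_pos"],s["tool_rot"],s["contact_force"])
cv2.imwrite("pics/w4.png",eyes.get_image("wrist")[:,:,::-1])
```

```text
[636.80569231 -95.55166533 184.25273125] [ 1.78456296e+02 -1.70458489e-01 -7.68279824e+01] [ 0.77061356 -0.88567707 -1.81250303]
```

View pics/w4.png

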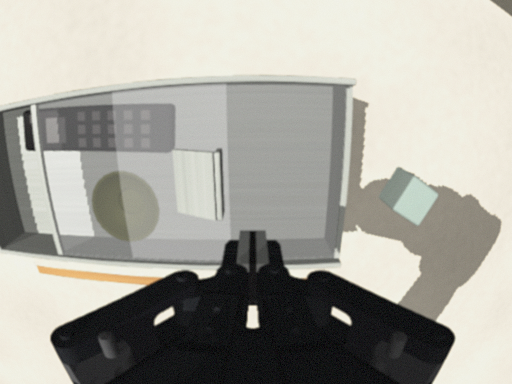

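Run:
```python
from h import *
p=np.array([636.81,-95.55,184.25]);r=[178.46,-.17,-76.83]
Q=wray([(221,149),(217,219)],120,p,r);print("catch top edge",Q.round(1))
ux=np.array([.974,.228,0]);uy=np.array([-.228,.974,0])
c=Q.mean(0);print(c,np.linalg.norm(Q[0]-Q[1]))
t=c-uy*40; d=t-p
R=Ro.from_euler("xyz",r,degrees=True).as_matrix()
d[2]=115-p[2];print("target",t,"tool delta",(R.T@d).round(1))
```

```text
catch top edge [[672.9 -65.4 120. ]
 [621.9 -72.6 120. ]]
[647.41090012 -69.01336692 120.        ] 51.52982660265407
target [ 656.53090012 -107.97336692  120.        ] tool delta [ 16.4 -18.2  68.8]
```

Call:
jog_arm:
  commands:
    - [0.4, -0.45, 0, 0, -1]
    - [0, 0, 0.5, 0, -1]
    - [0, 0, 0.5, 0, -1]
    - [0, 0, 0.4, 0, -1]
    - [0, 0, 0, 0, -1]

```text
t: 5.35
tcp_pos: [652.2, -104.3, 121.3]
tool_rot: [178.1, 0.1, -76.7]
contact_force: [-1.7, -0.3, -0.8]
opening: 0.1
```

Call:
jog_arm:
  commands:
    - [0, 0, 0.16, 0, -1]
    - [-0.3, -0.05, 0, 0, -1]
    - [-0.3, 0, 0, 0, -1]
    - [-0.2, 0, 0, 0, -1]
    - [-0.2, 0, 0, 0, -1]

```text
t: 5.77
tcp_pos: [643.3, -63.1, 116.0]
tool_rot: [178.1, -0.0, -76.8]
contact_force: [0.5, -2.8, -1.4]
opening: 0.4
```

Call:
jog_arm:
  commands:
    - [-0.2, 0, 0.02, 0, -1]
    - [-0.2, 0, 0, 0, -1]
    - [-0.2, 0, 0, 0, -1]
    - [-0.2, 0, 0, 0, -1]
    - [-0.2, 0, 0, 0, -1]
    - [-0.2, 0, 0, 0, -1]

```text
t: 6.27
tcp_pos: [631.5, -11.3, 117.7]
tool_rot: [178.3, -0.3, -76.7]
contact_force: [-1.6, -2.8, -0.6]
opening: 0.2
```

Call:
jog_arm:
  commands:
    - [-0.12, 0, 0.04, 0, -1]
    - [-0.12, 0, 0.02, 0, -1]
    - [-0.12, 0, 0, 0, -1]
    - [-0.12, 0, 0, 0, -1]

```text
t: 6.6
tcp_pos: [629.2, 0.7, 116.9]
tool_rot: [178.3, -1.6, -76.9]
contact_force: [3.3, -17.7, -2.4]
opening: 0.2
```

Call:
jog_arm:
  commands:
    - [-0.12, 0, 0, 0, -1]
    - [-0.12, 0, 0, 0, -1]

```text
t: 6.77
tcp_pos: [629.2, 0.4, 117.1]
tool_rot: [178.2, -2.8, -77.3]
contact_force: [2.3, -13.9, -0.6]
opening: 0.3
```

Call:
jog_arm:
  commands:
    - [0.2, 0, 0, 0, -1]
    - [0.4, 0, 0, 0, -1]
    - [0, 0, -0.6, 0, -1]
    - [0, 0, -0.8, 0, -1]
    - [0, 0, -0.8, 0, -1]
    - [0.7, 0, 0, 0, -1]
    - [0.7, 0, 0, 0, -1]
    - [0.7, 0, 0, 0, -1]
    - [0.7, 0, 0, 0, -1]
    - [0, 0, 0, 0, -1]

```text
t: 7.6
tcp_pos: [662.5, -131.0, 212.9]
tool_rot: [178.4, -2.0, -77.0]
contact_force: [-1.1, 0.3, -1.1]
opening: 0.2
```

Run:
```python
from h import *
s=get_state();print(s["tcp_pos"],s["tool_rot"],s["contact_force"])
cv2.imwrite("pics/w5.png",eyes.get_image("wrist")[:,:,::-1])
im=eyes.get_image("scene")[155:325,95:315,::-1]
im=np.clip(im.astype(float)*1.6,0,255).astype(np.uint8)
cv2.imwrite("pics/s5.png",cv2.resize(im,None,fx=3.5,fy=3.5,interpolation=cv2.INTER_CUBIC))
```

```text
[ 662.45145653 -131.04348854  212.93979231] [178.37741521  -1.95184631 -77.04228238] [-1.05106946  0.32084066 -1.0591816 ]
```

View pics/w5.png

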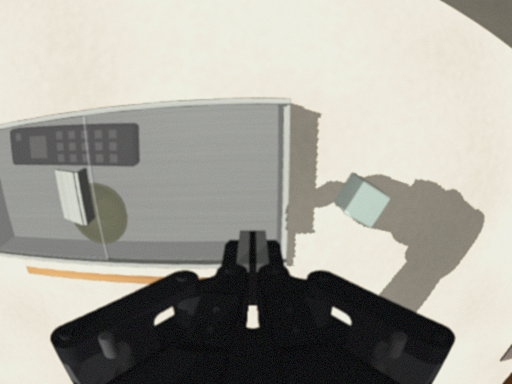

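View pics/s5.png

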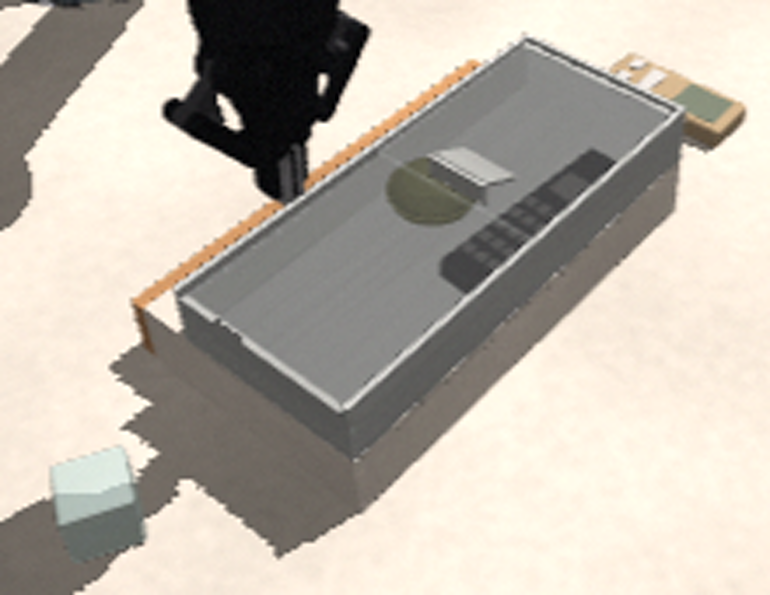

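Run:
```python
from h import *
sc=lambda p:np.array(p,float)/3.5+[95,155]-0.36
Q=ray("scene",sc([(431,153),(488,187)]),120)
rr=ray("scene",sc([(683,110),(345,408),(180,296),(525,38)]),106)
ux=np.array([.974,.228,0]);uy=np.array([-.228,.974,0])
print(Q.round(1),"unit y rel tray centre",((Q.mean(0)-rr.mean(0))@uy).round(1),"x",((Q.mean(0)-rr.mean(0))@ux).round(1))
W=wray([(88,168),(93,222)],120,np.array([662.45,-131.04,212.94]),[178.38,-1.95,-77.04])
c=wray([(290,100)],106,np.array([662.45,-131.04,212.94]),[178.38,-1.95,-77.04])
print(W.round(1),"right rail to catch y (expect 184)",((W.mean(0)-c[0])@uy).round(1))
f=ray("scene",sc([(133,303)]),52.5);b=ray("scene",sc([(150,310)]),55);print(f,b,((b-f)@ux))
```

```text
[[598.5  11.8 120. ]
 [651.2  22.6 120. ]] unit y rel tray centre 10.2 x -1.9
[[655.9   8.4 120. ]
 [605.9   1.4 120. ]] right rail to catch y (expect 184) 173.7
[[ 538.95093272 -196.72551552   52.5       ]] [[ 554.28545486 -190.91471083   55.        ]] [16.26068803]
```

Call:
jog_arm:
  commands:
    - [-0.3, 0.7, -0.4, 0, -1]
    - [-0.6, 0.7, -0.2, 0, -1]
    - [-0.7, 0.6, -0.2, 0, -1]
    - [-0.7, 0.5, 0, 0, -1]
    - [-0.7, 0.5, 0, 0, -1]
    - [-0.7, 0.3, 0, 0, -1]
    - [-0.7, 0, 0, 0, -1]
    - [-0.7, 0, 0, 0, -1]
    - [0, 0, 0, 0, -1]

```text
t: 8.45
tcp_pos: [472.9, 57.8, 237.1]
tool_rot: [177.9, -0.7, -76.6]
contact_force: [-0.1, 0.9, -0.1]
opening: 0.3
```

Run:
```python
from h import *
s=get_state();print(s["tcp_pos"],s["tool_rot"],s["contact_force"])
im=eyes.get_image("wrist")[:,:,::-1];cv2.imwrite("pics/w6.png",cv2.resize(im[:230],None,fx=1.56,fy=1.56,interpolation=cv2.INTER_CUBIC))
im=eyes.get_image("top")[130:280,160:420,::-1]
im=np.clip(im.astype(float)*2.0,0,255).astype(np.uint8)
cv2.imwrite("pics/t6.png",cv2.resize(im,None,fx=3,fy=3,interpolation=cv2.INTER_CUBIC))
```

```text
[472.90395089  57.78154695 237.11153809] [177.89325291  -0.65641783 -76.55120641] [-0.14045091  0.85262898 -0.0647428 ]
```

View pics/w6.png

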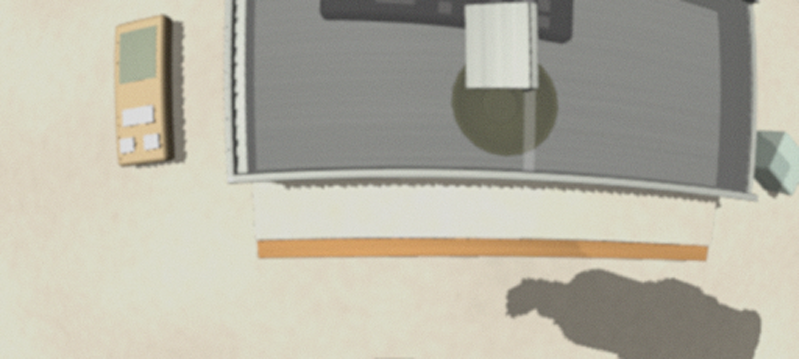

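View pics/t6.png

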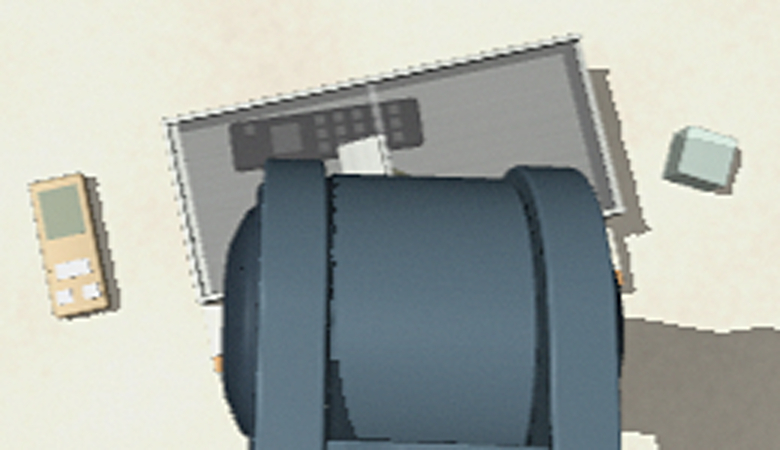

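```bash
python3 -c "
from bench import bot
print(bot.hand_in())"
```

```text
the job is handed in; nothing more can be done
None
```

I pushed the drawer in with the closed fingertips. I then slid the cover shut by its catch, backed the arm clear and handed the job in at about 8.6 s.

**Drawer:** it ran into its hard stop at about 22 N and didn't move on a second push. The last pictures show the wooden front flush with the base. Its front face measured 12.5 mm and 16 mm ahead of the base edge, against 14 mm expected when shut.

**Cover:** it stopped against its hard stop at about 18 N and didn't move on a second push. The last wrist view shows its aluminium strip up against the left rail.

**Check that disagreed:** the measured position of the catch did not match between cameras. The scene camera put it at about +10 mm in the unit's y and the wrist camera at about −6 mm, against +4 mm expected when shut. The two errors lie on opposite sides, so I put them down to picking pixels by eye and trusted the stop and the strip.

**Other objects:** the air-conditioner remote, glass cube and TV remote look unmoved. The ring dish does too in the scene view; the arm hid it in the last top view. The gripper stayed shut and touched only the drawer front and the catch. The highest force I read was about 30 N.

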